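# Fetch a coupling from the tilt-out bin

### The job

A brass coupling for the gas line is kept in the wide one of the three tilt-out bins on the bench. Tilt that bin forward by its bar handle until it is fully open, take the coupling out and put it in the rectangular steel tray.

Things in the scene. Friction and masses are not known exactly. Their poses are not given: they have to be found in the camera images.
- wide_bin (a joint): Tilt of the wide bin (rad): 0 shut, 0.96 at its stop, fully open. Grey plastic bin 148 mm wide, front panel 150 mm high, in a white housing beside two narrower bins (86 mm). Its top tilts towards the robot about a level axis along its bottom front edge. About 2 N at the bar moves it; it stays where left when shut or fully open (past the middle it may sink open by its weight).
- wide_bin_bar (a point): Middle of that bin's handle, moving with it: level round steel bar 10 mm thick, 70 mm between its legs; when shut 205 mm straight above the pivot axis, 55 mm above the front panel's top edge, 45 mm above the housing's roof (which starts 16 mm behind it). Axes turn with the bin: y along the bar, z from pivot to bar (up when shut), x into the housing. Pivot axis at -205 mm on z.
- coupling_center (a point): Centre of the brass coupling: spool-like cylinder, diameter 34 mm (waist 29), 44 mm long along its y, flat ends, 0.18 kg. Lies across the bin (140 mm wide inside) near its middle, hidden by the roof until opened; then in a trough about 70 mm in front of the pivot axis, its centre 17 mm above the trough's floor. Its ends are free: grip them from above.
- tray: Loose rectangular sheet-steel tray, 130 mm along its x, 150 mm along its y, 22 mm high, walls and floor 3 mm thick, 0.9 kg; it stands to the robot's left or right, in front of the bins (a round white dish is on the other side). Origin: centre of the underside, z up.
Not all that is in view belongs to the job. What is shaped like the tray but green is not meant.

How it is judged:
On the way:
1. the wide bin is tilted fully open (more than 0.8 rad) (value of joint wide_bin above 0.8 rad), for 0.2 s.
At the end, for the whole second after the job is handed in: The coupling lies or stands on the floor of the steel tray, inside its walls (its centre within the tray's outline and less than 32 mm above its underside), and the tray stands flat on the bench. The bin may be left open or shut (x of coupling_center in the frame of tray between -0.062 and 0.062 m and y of coupling_center in the frame of tray between -0.072 and 0.072 m and z of coupling_center in the frame of tray between 0.01 and 0.032 m and angle between tray's own z axis and vertical below 0.1 rad and height (world z) of tray below 0.01 m); the robot touches nothing.
It also fails if it takes over 58 s, if anything falls off the work surface, if the arm or the gripper's body presses on something with over 40 N, if the wrist force passes 120 N, or if a joint passes its speed limit or range.

### The arm

A 6-joint arm with a two-finger parallel gripper is mounted at the origin on the work surface. World frame = base frame: x ahead of the robot, y to its left, z up, the work surface at z = 0. Lengths are in m, angles in rad, forces in N, time in s.
With the tool pointing down it reaches from about 0.375 to 0.975 m from the base axis. Payload 3.8 kg.
Tool frame: the origin (TCP) lies on the centre line of the jaws, within the pads' length; the fingertips stand 14 mm ahead of it and the grasp point (between the pads) lies 5 mm behind it; x points along the fingers, y is the direction in which the jaws open and shut, and the axes are right-handed (so a half turn about x gives the same grasp; the last joint's range is limited). The gripper opens to 85 mm and grips with 20 to 120 N. Pads are 22 mm wide; open, the fingers measure 114 mm over their backs; the gripper's body (76 mm by 85 mm) begins 54 mm behind the grasp point. The pads swing forward as they close: fully open they stand 13 mm farther back than shut.
Start: joints at [1.3, 0.264, 1.604, -0, 1.274, -0.037], TCP at [0.156, 0.657, 0.245] pointing down, gripper open.
Joint ranges: [-2.63, 2.63], [-0.94, 2.18], [0.31, 2.57], [-1.31, 4.45], [0, 2.66], [-2.55, 2.55]. Speed limits (rad/s): [2.57, 2.57, 3.14, 3.14, 3.14, 3.14].

### API

Orientations are given as a rotation vector (axis times angle).
In Python, from workcell import bot gives the robot as it stands.
- The arm moves only by the shell command python3 -m creep 'ROWS' [FORCE]. ROWS is JSON, a list of rows, each an object with "grip": the finger opening in cm, from 0 to 8.54; "dp": the shift along the tool's x, y, z in cm, a list of three; "rotation": the turn, a rotation vector about the tool's x, y, z in rad, a list of three. A call has 1 to 5 rows; each row is the pose to reach, as a shift and turn from the pose commanded when the call began, along the tool's axes at that moment; what a row does not reach only later rows make up. A row lasts 1/12 s, in which the tool goes at most 41.7 mm and 7.16 degrees, less where a joint would pass 70% of its speed; a pose out of reach is approached as far as the arm can. A call with a gripper value outside its range is refused whole. The fingers move at their own pace and stop on an object; FORCE is the grip in N (left out, the last holds). Time passes only in rows, so rows that repeat a pose let the fingers close. It gives the time, the measured TCP pose, the force and the opening at its end, in the units of the state.
- bot.read_state(): the state, without advancing time (a new reading comes with each control period).
- bot.read_camera(name): name is "scene" or "top" or "wrist"; returns (picture, depth): 400x640x3 uint8, red, green, blue; 400x640 float32, m along the optical axis (not along the pixel's ray), 0 where there is no reading.
- bot.get_calibration(name): a dict with "fx", "fy", "cx", "cy" (pixels), "rvec" (rotation vector, rad) and "tvec" (3), from world to camera coordinates, as OpenCV has them. Camera axes: x right, y down, z forward; pixel columns grow to the right and rows downward; lengths in m; the calibration is good to about 2 mm. A picture is of the moment at which its call begins: read the wrist's pose just before it. get_calibration takes no time and is no camera call; for the wrist camera it gives the pose at the moment of the call.
- bot.finish_job(): hands the job in, once; it reports no verdict.
The state is a dict: "time": time; "q": joint angles; "joint_vel": joint speeds; "joint_torque": joint torques, N m; "tool_pos": TCP position; "tcp_rot": TCP orientation; "wrist_force": force on the tool from outside, world axes, zero at the start; "torque": the same for the moment, N m; "width": opening from 0.0 (shut) to 1.0 (fully open).
Only numpy, scipy, OpenCV 4.12 (cv2) and the standard library are available. Lean on these libraries where they do the work, as an engineer would, in place of code of your own. Each camera call takes 0.05 s, during which the arm holds its last target.

## Working session

There is one attempt and no reset: what is moved stays moved. The work goes in short steps, Python scripts to look and compute and a shell command to move; the robot and the scene stay as the last step left them, time stands still between calls to the robot, and variables do not carry over. Pictures are saved under pics/ and viewed, and the job is handed in when it is done.

```bash
mkdir -p pics; ls; python3 - <<'E'
from workcell import bot
import cv2,numpy as np
print(bot.read_state())
for n in("scene","top"):
    p,d=bot.read_camera(n); cv2.imwrite(f"pics/{n}0.png",p[:,:,::-1]); np.save(f"pics/{n}0.npy",d); print(n,bot.get_calibration(n))
E
```

```text
pics
{'time': 0.0, 'q': array([ 1.30009817e+00,  2.64806181e-01,  1.60539096e+00,  1.59675272e-06,
        1.27371081e+00, -3.69296171e-02]), 'joint_vel': array([-0.00055936, -0.00055476,  0.00095346,  0.00068004, -0.00025748,
       -0.0014109 ]), 'joint_torque': array([ 3.43681877e-04, -5.15124714e+01, -3.67302239e+01,  1.06697262e-04,
        1.31706076e-02, -1.28326469e-06]), 'tool_pos': array([0.15619069, 0.65594859, 0.24391711]), 'tcp_rot': array([ 0.18173491,  1.5633494 , -0.18533536]), 'wrist_force': array([ 0.29831243,  0.24414045, -0.05779339]), 'torque': array([-0.00502112,  0.01789356,  0.05780154]), 'width': 0.9993369463395713}
scene {'fx': 517.752145855267, 'fy': 517.752145855267, 'cx': 317.1228160800516, 'cy': 191.9514490634012, 'rvec': array([ 2.0243462 ,  1.51192345, -0.56041759]), 'tvec': array([-0.1916572 , -0.20953946,  1.96830176])}
top {'fx': 420.65245265334806, 'fy': 420.65245265334806, 'cx': 321.74283866423906, 'cy': 199.40516223316303, 'rvec': array([ 1.98816808, -2.24279479,  0.22646085]), 'tvec': array([0.13009946, 0.45814029, 1.22248549])}
```

View pics/scene0.png

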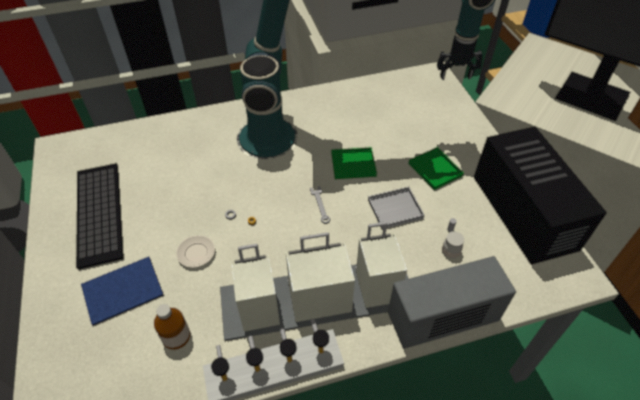

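View pics/top0.png

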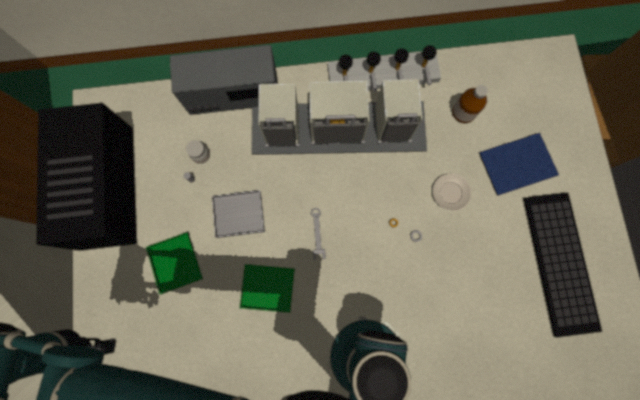

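The scene view has three bins, with their bars at about (249,252), (315,241) and (376,231). The wide one is the middle bin, at (338,112) in the top view. The possible trays are the grey steel one at top (238,213), the green ones at (175,262) and (267,287), and the round dish at (451,190). I choose the middle bin and the grey tray, and will check both in crops.

```bash
cat > h.py <<'E'
import numpy as np,cv2
from scipy.spatial.transform import Rotation as R
def cloud(d,c):
    v,u=np.mgrid[:d.shape[0],:d.shape[1]]
    P=np.stack([(u-c["cx"])/c["fx"]*d,(v-c["cy"])/c["fy"]*d,d],-1)
    W=(P-c["tvec"])@R.from_rotvec(c["rvec"]).as_matrix()
    W[d<=0]=np.nan
    return W
def proj(p,c):
    q=R.from_rotvec(c["rvec"]).apply(np.atleast_2d(p))+c["tvec"]
    return np.c_[q[:,0]/q[:,2]*c["fx"]+c["cx"],q[:,1]/q[:,2]*c["fy"]+c["cy"]]
E
python3 - <<'E'
from h import *
from workcell import bot
import cv2
a=cv2.imread("pics/top0.png");b=cv2.imread("pics/scene0.png")
A=cv2.resize(a[70:250,200:440],None,fx=2.9,fy=2.9,interpolation=cv2.INTER_CUBIC)
B=cv2.resize(b[220:330,220:420],None,fx=4,fy=4,interpolation=cv2.INTER_CUBIC)
cv2.imwrite("pics/a.png",A);cv2.imwrite("pics/b.png",B)
W=cloud(np.load("pics/top0.npy"),bot.get_calibration("top"))
S=cloud(np.load("pics/scene0.npy"),bot.get_calibration("scene"))
np.set_printoptions(precision=3,suppress=True)
for u,v in[(238,213),(213,196),(262,192),(265,233),(217,236),(338,100),(338,122),(338,140),(338,85),(310,84),(366,82),(338,150)]: print("top",u,v,W[v,u])
for u,v in[(315,236),(315,237),(315,238),(302,240),(328,236),(318,262),(318,290),(395,205)]: print("sc",u,v,S[v,u])
m=(S[...,2]>.17)&(S[...,2]<.26)&(S[...,0]>.4)&(S[...,0]<1.)&(abs(S[...,1])<.4)
# points above roof
vs,us=np.nonzero(m); print(len(us)); 
for lo in np.arange(.17,.26,.01):
    k=(S[vs,us,2]>=lo)&(S[vs,us,2]<lo+.01); print(lo,k.sum())
E
```

```text
top 238 213 [0.468 0.337 0.002]
top 213 196 [0.526 0.405 0.023]
top 262 192 [ 0.526  0.257 -0.001]
top 265 233 [ 0.396  0.259 -0.   ]
top 217 236 [0.402 0.402 0.021]
top 338 100 [ 0.72  -0.002  0.185]
top 338 122 [0.68  0.    0.122]
top 338 140 [0.647 0.002 0.058]
top 338 85 [ 0.765 -0.008  0.188]
top 310 84 [0.779 0.07  0.184]
top 366 82 [ 0.766 -0.088  0.185]
top 338 150 [0.632 0.003 0.007]
sc 315 236 [0.652 0.004 0.231]
sc 315 237 [0.656 0.003 0.231]
sc 315 238 [0.503 0.045 0.002]
sc 302 240 [ 0.652 -0.032  0.226]
sc 328 236 [0.661 0.038 0.229]
sc 318 262 [ 0.705 -0.004  0.185]
sc 318 290 [ 0.775 -0.024  0.163]
sc 395 205 [0.451 0.341 0.003]
8543
0.17 2805
0.18000000000000002 4306
0.19000000000000003 1037
0.20000000000000004 45
0.21000000000000005 49
0.22000000000000006 43
0.23000000000000007 226
0.24000000000000007 32
0.2500000000000001 0
```

```bash
sleep 0
```

```text
(no output)
```

View pics/a.png

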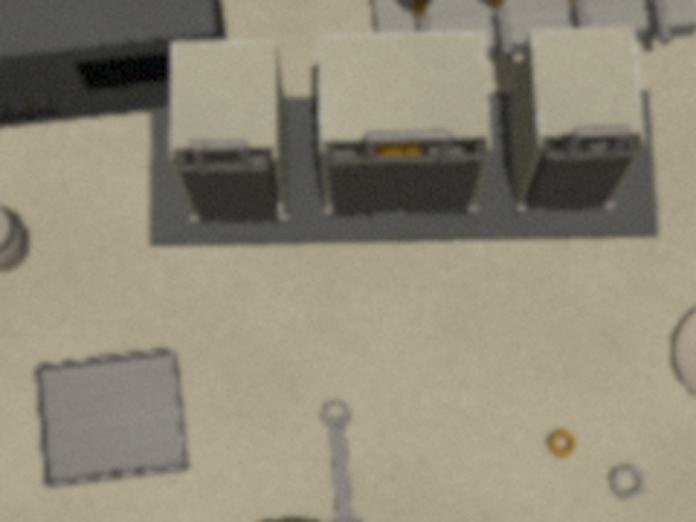

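View pics/b.png

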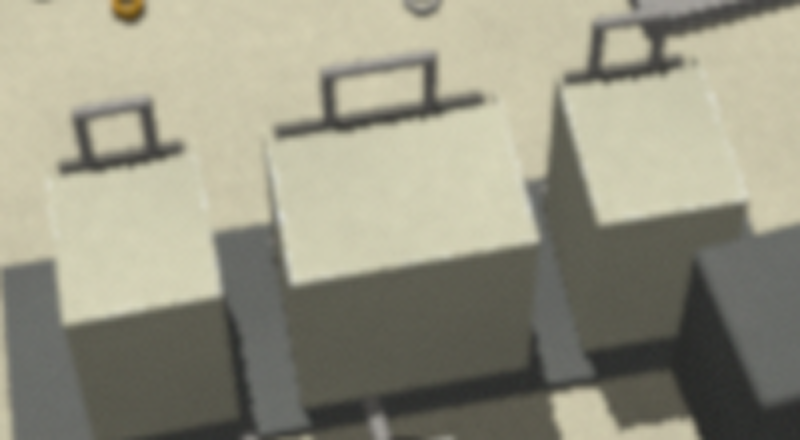

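Crop (a) shows the wide bin in the middle, with brass visible just below its bar at crop (400,150). The grey tray is at crop (112,418). Crop (b) shows the bar at crop (380,65), with its legs between (328,100) and (430,80). Both choices match the description. Next I fit the bar and the tray.

```bash
python3 - <<'E'
from h import *
from workcell import bot
np.set_printoptions(precision=4,suppress=True)
c=bot.get_calibration("scene")
S=cloud(np.load("pics/scene0.npy"),c);T=cloud(np.load("pics/top0.npy"),bot.get_calibration("top"))
def sel(C,z0,z1,x0,x1,y0,y1):
    P=C.reshape(-1,3);return P[(P[:,2]>z0)&(P[:,2]<z1)&(P[:,0]>x0)&(P[:,0]<x1)&(P[:,1]>y0)&(P[:,1]<y1)]
for n,C in(("s",S),("t",T)):
    P=sel(C,.222,.245,.6,.72,-.07,.07);print(n,"bar",len(P),np.median(P,0),P.min(0),P.max(0))
    k=np.polyfit(P[:,1],P[:,0],1);print(" x=",k)
    P=sel(C,.178,.195,.6,.85,-.11,.11);print(n,"roof",np.median(P,0),np.percentile(P,1,0),np.percentile(P,99,0))
    # roof edges
    fr=[(y,np.percentile(P[abs(P[:,1]-y)<.006][:,0],2)) for y in np.arange(-.06,.061,.02) if (abs(P[:,1]-y)<.006).sum()>5];print(" front edge fit",np.polyfit(*np.array(fr).T,1))
# tray from colour in top: height>-.005 & brightness vs bench
P=sel(T,.012,.035,.35,.58,.22,.45);print("tray rim",len(P),cv2.minAreaRect((P[:,:2]*1000).astype(np.float32)))
P=sel(S,.012,.035,.35,.58,.22,.45);print("tray rim s",len(P),cv2.minAreaRect((P[:,:2]*1000).astype(np.float32)))
s=bot.read_state();print(R.from_rotvec(s["tcp_rot"]).as_matrix(),s["tool_pos"])
E
```

```text
s bar 122 [0.6537 0.0015 0.236 ] [ 0.6449 -0.037   0.2232] [0.6615 0.0425 0.2419]
 x= [0.0936 0.6536]
s roof [ 0.7251 -0.0053  0.1877] [ 0.6508 -0.0854  0.1788] [0.783  0.0775 0.1935]
 front edge fit [0.0418 0.6563]
t bar 121 [0.6503 0.0026 0.2341] [ 0.6429 -0.0346  0.2227] [0.6593 0.0406 0.2409]
 x= [0.1061 0.6501]
t roof [ 0.7227 -0.0044  0.1861] [ 0.6501 -0.085   0.1797] [0.7794 0.0781 0.1912]
 front edge fit [0.0273 0.6688]
tray rim 249 ((464.10211181640625, 336.26300048828125), (130.85498046875, 151.2130584716797), 0.12519703805446625)
tray rim s 342 ((480.7732849121094, 336.9910888671875), (154.6750030517578, 173.41574096679688), 89.51603698730469)
[[-0.0006  0.2317  0.9728]
 [-0.002   0.9728 -0.2317]
 [-1.     -0.0021 -0.0001]] [0.1562 0.656  0.2441]
```

```bash
cat >> h.py <<'E'
def go(pos,yaw):
    "tool down, tool y at yaw(deg): print dp cm and rotvec from the measured pose"
    from workcell import bot
    s=bot.read_state();M=R.from_rotvec(s["tcp_rot"])
    a=np.radians(yaw);y=np.array([np.cos(a),np.sin(a),0]);x=np.array([0,0,-1.])
    G=R.from_matrix(np.c_[x,y,np.cross(x,y)])
    print("t",round(s["time"],2),"pos",s["tool_pos"].round(4),"F",s["wrist_force"].round(1),"w",round(s["width"]*8.54,2))
    print("dp cm",(M.inv().apply(np.array(pos)-s["tool_pos"])*100).round(2),"rot",(M.inv()*G).as_rotvec().round(3))
E
python3 -c "
from h import *
go((.652,.002,.33),-5.2)"
```

```text
t 0.1 pos [0.1562 0.656  0.2441] F [-0.1  0.8 -0.8] w 8.52
dp cm [ -8.49 -52.15  63.38] rot [1.428e+00 1.000e-03 2.000e-03]
```

```bash
python3 -m creep '[{"grip":6,"dp":[-3,-1,2],"rotation":[0.1,0,0]},{"grip":6,"dp":[-6,-3,4],"rotation":[0.2,0,0]},{"grip":6,"dp":[-8.5,-5,6.5],"rotation":[0.32,0,0]},{"grip":6,"dp":[-8.5,-7.5,9],"rotation":[0.44,0,0]},{"grip":6,"dp":[-8.5,-10,12],"rotation":[0.56,0,0]}]' 30
python3 -c "
from h import *
go((.652,.002,.33),-5.2)"
```

```text
time: 0.52
tool_pos: [0.2504, 0.5316, 0.3327]
tcp_rot: [0.627, 1.479, -0.62]
wrist_force: [0.8, -0.3, -0.1]
width: 0.704
t 0.52 pos [0.2504 0.5316 0.3327] F [ 0.8 -0.3 -0.1] w 6.02
dp cm [ 0.13 -8.21 65.96] rot [ 0.863 -0.003 -0.003]
```

```bash
python3 -m creep '[{"grip":5,"dp":[0,-0.5,4],"rotation":[0.1,0,0]},{"grip":5,"dp":[0,-1,8],"rotation":[0.2,0,0]},{"grip":5,"dp":[0,-1.5,12],"rotation":[0.3,0,0]},{"grip":5,"dp":[0,-2,16],"rotation":[0.4,0,0]},{"grip":5,"dp":[0,-2.5,20],"rotation":[0.5,0,0]}]' 30
python3 -c "
from h import *
go((.652,.002,.33),-5.2)"
```

```text
time: 0.93
tool_pos: [0.3728, 0.3695, 0.3299]
tcp_rot: [1.006, 1.326, -1.007]
wrist_force: [1.4, 1.3, 0.3]
width: 0.587
t 0.93 pos [0.3728 0.3695 0.3299] F [1.4 1.3 0.3] w 5.01
dp cm [-1.000e-02  1.700e+01  4.291e+01] rot [0.363 0.    0.   ]
```

```bash
python3 -m creep '[{"grip":5,"dp":[0,1.5,3.7],"rotation":[0.08,0,0]},{"grip":5,"dp":[0,3,7.4],"rotation":[0.16,0,0]},{"grip":5,"dp":[0,4.5,11],"rotation":[0.24,0,0]},{"grip":5,"dp":[0,6,15],"rotation":[0.3,0,0]},{"grip":5,"dp":[0,7.4,18.6],"rotation":[0.363,0,0]}]' 30
python3 -c "
from h import *
go((.652,.002,.33),-5.2)"
```

```text
time: 1.35
tool_pos: [0.495, 0.2107, 0.3299]
tcp_rot: [1.274, 1.166, -1.275]
wrist_force: [0.6, 0.5, -0.2]
width: 0.588
t 1.35 pos [0.495  0.2107 0.3299] F [ 0.6  0.5 -0.2] w 5.03
dp cm [-1.000e-02  1.749e+01  1.939e+01] rot [0.002 0.    0.   ]
```

```bash
python3 -m creep '[{"grip":5,"dp":[0,2.6,3],"rotation":[0,0,0]},{"grip":5,"dp":[0,5.2,6],"rotation":[0,0,0]},{"grip":5,"dp":[0,7.5,9],"rotation":[0,0,0]},{"grip":5,"dp":[0,10,12.5],"rotation":[0,0,0]},{"grip":5,"dp":[0,12,15.5],"rotation":[0,0,0]}]'
python3 - <<'E'
from h import *
from workcell import bot
go((.652,.002,.33),-5.2)
c=bot.get_calibration("wrist");p,d=bot.read_camera("wrist");cv2.imwrite("pics/w1.png",p[:,:,::-1])
W=cloud(d,c);P=W.reshape(-1,3);np.set_printoptions(precision=4,suppress=True)
P=P[(P[:,2]>.222)&(P[:,2]<.245)&(P[:,0]>.6)&(P[:,0]<.72)&(abs(P[:,1])<.07)]
print(len(P),np.median(P,0),P.min(0),P.max(0),np.polyfit(P[:,1],P[:,0],1))
print(proj([.652,.002,.237],c))
E
```

```text
time: 1.77
tool_pos: [0.6014, 0.0458, 0.3296]
tcp_rot: [1.272, 1.167, -1.273]
wrist_force: [0.7, 1.2, 0.7]
width: 0.583
t 1.77 pos [0.6014 0.0458 0.3296] F [0.7 1.2 0.7] w 4.98
dp cm [-0.04  5.42  3.93] rot [0.004 0.    0.001]
752 [0.6545 0.0256 0.2364] [ 0.6488 -0.0018  0.2221] [0.6613 0.0427 0.2396] [0.0545 0.6533]
[[393.0082 260.5086]]
```

View pics/w1.png

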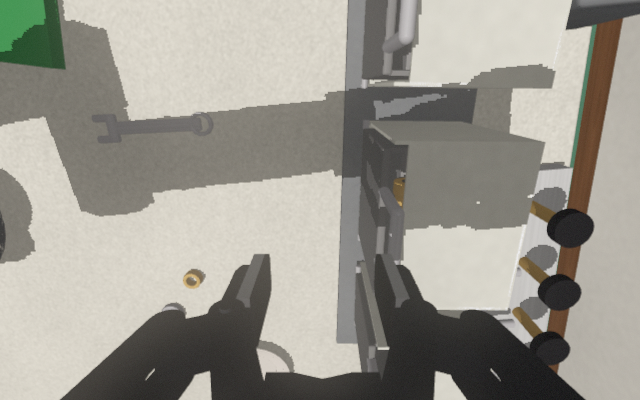

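The wrist view shows the wide bin's bar at about (393,225), with its far leg at (370,160) and the coupling glinting at (398,190) under the roof. The depth puts the bar at (0.653, 0.002), with its top at 0.238. I move over it and then down.

```bash
python3 -m creep '[{"grip":5,"dp":[0,2.7,2],"rotation":[0,0,0]},{"grip":5,"dp":[0,5.5,3.9],"rotation":[0,0,0]},{"grip":5,"dp":[0,5.5,3.9],"rotation":[0,0,0]}]'
python3 -c "
from h import *
go((.653,.002,.228),-4.7)"
```

```text
time: 2.07
tool_pos: [0.6549, 0.0005, 0.3284]
tcp_rot: [1.273, 1.164, -1.276]
wrist_force: [-0.3, -0.3, -0.1]
width: 0.588
t 2.07 pos [6.549e-01 5.000e-04 3.284e-01] F [-0.3 -0.3 -0.1] w 5.02
dp cm [10.04 -0.21 -0.16] rot [-0.007  0.002 -0.   ]
```

```bash
python3 -m creep '[{"grip":5,"dp":[3,0,0],"rotation":[0,0,0]},{"grip":5,"dp":[6,-0.1,-0.1],"rotation":[0,0,0]},{"grip":5,"dp":[8.5,-0.2,-0.1],"rotation":[0,0,0]},{"grip":5,"dp":[10,-0.2,-0.1],"rotation":[0,0,0]},{"grip":5,"dp":[10,-0.2,-0.1],"rotation":[0,0,0]}]'
python3 - <<'E'
from h import *
from workcell import bot
go((.653,.002,.228),-4.7)
p,d=bot.read_camera("scene");cv2.imwrite("pics/s2.png",cv2.resize(p[180:330,220:420,::-1],None,fx=4,fy=4,interpolation=2))
E
```

```text
time: 2.48
tool_pos: [0.6465, 0.0062, 0.2243]
tcp_rot: [1.267, 1.175, -1.28]
wrist_force: [-0.5, -0.4, -0.3]
width: 0.585
t 2.48 pos [0.6465 0.0062 0.2243] F [-0.5 -0.4 -0.3] w 4.99
dp cm [-0.37  0.68  0.36] rot [-0.004  0.     0.01 ]
```

View pics/s2.png

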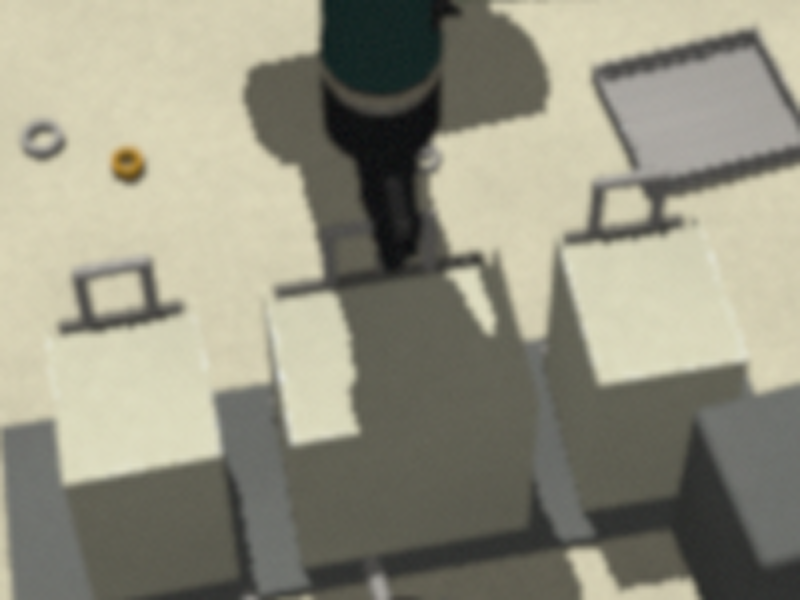

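The fingers straddle the bar at crop (395,255), slightly left of its middle. I correct that and close.

```bash
python3 -m creep '[{"grip":5,"dp":[-0.3,0.6,0.3],"rotation":[0,0,0]},{"grip":3,"dp":[-0.3,0.6,0.3],"rotation":[0,0,0]},{"grip":0.5,"dp":[-0.3,0.6,0.3],"rotation":[0,0,0]},{"grip":0.5,"dp":[-0.3,0.6,0.3],"rotation":[0,0,0]},{"grip":0.5,"dp":[-0.3,0.6,0.3],"rotation":[0,0,0]}]' 30
python3 -m creep '[{"grip":0.5,"dp":[0,0,0],"rotation":[0,0,0]},{"grip":0.5,"dp":[0,0,0],"rotation":[0,0,0]}]' 30
python3 -c "
from h import *
go((.653,.002,.228),-4.7)"
```

```text
time: 2.95
tool_pos: [0.6527, 0.0024, 0.2353]
tcp_rot: [1.269, 1.173, -1.278]
wrist_force: [-13.0, 1.4, 10.4]
width: 0.104
time: 3.12
tool_pos: [0.6527, 0.0024, 0.2353]
tcp_rot: [1.269, 1.172, -1.277]
wrist_force: [-12.8, 1.6, 8.9]
width: 0.103
t 3.12 pos [0.6527 0.0024 0.2353] F [-12.8   1.6   8.9] w 0.88
dp cm [0.73 0.04 0.04] rot [-0.004  0.     0.007]
```

```bash
python3 -m creep '[{"grip":0.5,"dp":[-0.2,-1,0],"rotation":[0,0,0]},{"grip":0.5,"dp":[-0.1,-2,0],"rotation":[0,0,0]},{"grip":0.5,"dp":[0,-3,0],"rotation":[0,0,0]},{"grip":0.5,"dp":[0.2,-4.1,0],"rotation":[0,0,0]},{"grip":0.5,"dp":[0.2,-4.1,0],"rotation":[0,0,0]}]' 30
python3 - <<'E'
from h import *
from workcell import bot
go((.653,.002,.228),-4.7)
p,d=bot.read_camera("scene");cv2.imwrite("pics/s3.png",cv2.resize(p[180:330,220:420,::-1],None,fx=4,fy=4,interpolation=2))
E
```

```text
time: 3.53
tool_pos: [0.6136, 0.0061, 0.2322]
tcp_rot: [1.273, 1.167, -1.271]
wrist_force: [-0.0, 1.5, 1.3]
width: 0.102
t 3.53 pos [0.6136 0.0061 0.2322] F [-0.   1.5  1.3] w 0.87
dp cm [0.43 3.96 0.07] rot [-0.004 -0.001 -0.001]
```

View pics/s3.png

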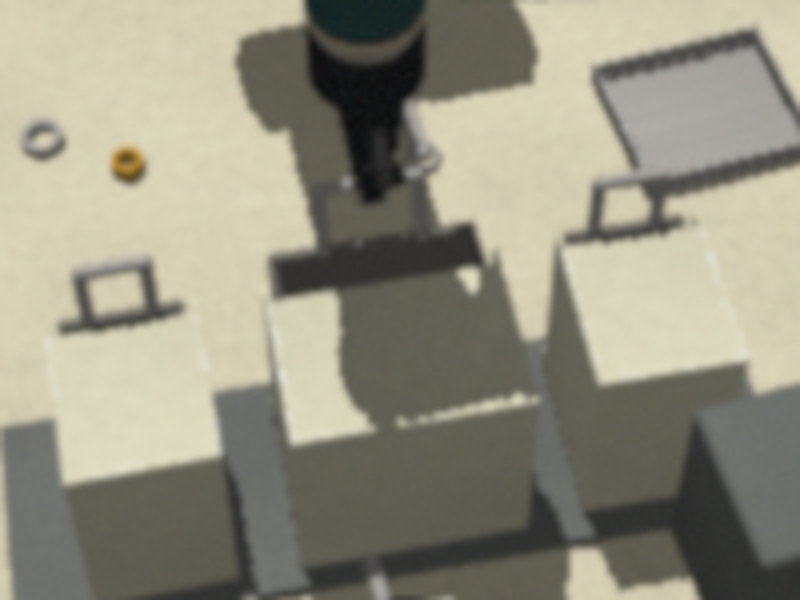

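The wide bin is opening and the bar is held at crop (372,190). I continue along the arc.

```bash
python3 -m creep '[{"grip":0.5,"dp":[0.5,-2,0],"rotation":[0,0,0]},{"grip":0.5,"dp":[1.2,-3.9,0],"rotation":[0,0,0]},{"grip":0.5,"dp":[2.1,-5.8,0],"rotation":[0,0,0]},{"grip":0.5,"dp":[3.2,-7.5,0],"rotation":[0,0,0]},{"grip":0.5,"dp":[3.2,-7.5,0],"rotation":[0,0,0]}]' 30
python3 -c "
from h import *
go((.652-.205*.783,.017,.231-.0776),-4.7)"
```

```text
time: 4.0
tool_pos: [0.5356, 0.0132, 0.1981]
tcp_rot: [1.27, 1.174, -1.277]
wrist_force: [-6.7, 3.0, 6.6]
width: 0.098
t 4.0 pos [0.5356 0.0132 0.1981] F [-6.7  3.   6.6] w 0.84
dp cm [ 4.5 -4.4  0. ] rot [-0.004 -0.001  0.007]
```

```bash
python3 -m creep '[{"grip":0.5,"dp":[1.2,-1.6,0],"rotation":[0,0,0]},{"grip":0.5,"dp":[2.6,-3.1,0],"rotation":[0,0,0]},{"grip":0.5,"dp":[4.2,-4.5,0],"rotation":[0,0,0]},{"grip":0.5,"dp":[4.9,-5.0,0],"rotation":[0,0,0]},{"grip":0.5,"dp":[4.9,-5.0,0],"rotation":[0,0,0]}]' 30
python3 - <<'E'
from h import *
from workcell import bot
go((.652-.205*.819,.017,.233-.0874),-4.7)
p,d=bot.read_camera("scene");cv2.imwrite("pics/s4.png",cv2.resize(p[150:330,220:420,::-1],None,fx=3.3,fy=3.3,interpolation=2))
E
```

```text
time: 4.42
tool_pos: [0.4863, 0.0176, 0.1479]
tcp_rot: [1.27, 1.174, -1.277]
wrist_force: [-6.0, 4.4, 1.0]
width: 0.097
t 4.42 pos [0.4863 0.0176 0.1479] F [-6.   4.4  1. ] w 0.83
dp cm [ 0.23 -0.21  0.08] rot [-0.004 -0.002  0.008]
```

View pics/s4.png

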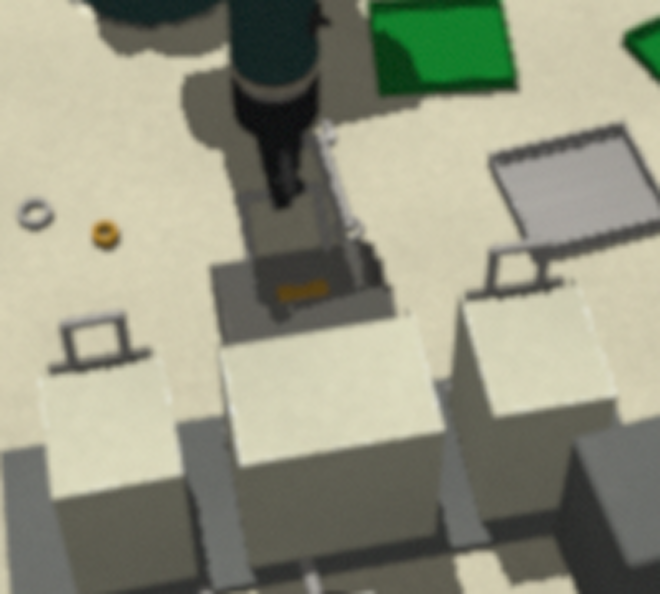

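The bin is open to about 0.94 rad and the coupling shows at crop (303,290). I release and rise.

```bash
python3 -m creep '[{"grip":0.5,"dp":[0.1,-0.1,0],"rotation":[0,0,0]},{"grip":2,"dp":[0.1,-0.1,0],"rotation":[0,0,0]},{"grip":4,"dp":[0.1,0,0],"rotation":[0,0,0]},{"grip":4,"dp":[0.1,0,0],"rotation":[0,0,0]},{"grip":4,"dp":[-2,0,0],"rotation":[0,0,0]}]' 30
python3 -m creep '[{"grip":4,"dp":[-4,0,0],"rotation":[0,0,0]},{"grip":4,"dp":[-8,0,0],"rotation":[-0.1,0,0]},{"grip":4,"dp":[-12,0,0],"rotation":[-0.2,0,0]},{"grip":5,"dp":[-14,-1,0],"rotation":[-0.3,0,0]},{"grip":6,"dp":[-14,-2,0],"rotation":[-0.4,0,0]}]' 30
python3 -m creep '[{"grip":6.5,"dp":[0,-1,0],"rotation":[-0.12,0,0]},{"grip":6.5,"dp":[0,-2,0],"rotation":[-0.24,0,0]},{"grip":6.5,"dp":[0,-2,0],"rotation":[-0.36,0,0]},{"grip":6.5,"dp":[0,-2,0],"rotation":[-0.48,0,0]},{"grip":6.5,"dp":[0,-2,0],"rotation":[-0.6,0,0]}]' 30
python3 - <<'E'
from h import *
from workcell import bot
np.set_printoptions(precision=4,suppress=True)
go((.58,.01,.25),85.3)
for n in("top","wrist"):
    c=bot.get_calibration(n);p,d=bot.read_camera(n)
    cv2.imwrite(f"pics/{n}5.png",p[:,:,::-1]);np.save(f"pics/{n}5.npy",d)
    W=cloud(d,c);h=cv2.cvtColor(p,cv2.COLOR_RGB2HSV)
    m=(h[...,1]>110)&(h[...,0]>8)&(h[...,0]<35)&(W[...,0]>.53)&(W[...,0]<.64)&(abs(W[...,1])<.08)&(W[...,2]>.03)
    P=W[m];print(n,len(P), P.size and (np.median(P,0),P.min(0),P.max(0),cv2.minAreaRect((P[:,:2]*1000).astype(np.float32))))
E
```

```text
time: 4.88
tool_pos: [0.488, 0.0161, 0.1669]
tcp_rot: [1.268, 1.172, -1.278]
wrist_force: [-1.0, 0.1, -0.1]
width: 0.468
time: 5.3
tool_pos: [0.4744, 0.0177, 0.3179]
tcp_rot: [0.976, 1.332, -0.964]
wrist_force: [0.3, -0.1, 0.1]
width: 0.694
time: 5.72
tool_pos: [0.4519, 0.0115, 0.3109]
tcp_rot: [0.51, 1.508, -0.51]
wrist_force: [-0.4, -0.7, -0.8]
width: 0.758
t 5.72 pos [0.4519 0.0115 0.3109] F [-0.4 -0.7 -0.8] w 6.48
dp cm [ 6.11  7.64 10.27] rot [-0.569  0.002 -0.   ]
top 0 0
wrist 831 (array([0.5724, 0.0105, 0.1148]), array([ 0.564 , -0.0069,  0.0971]), array([0.594 , 0.0373, 0.1211]), ((579.5733032226562, 14.999106407165527), (43.301612854003906, 29.08538246154785), 85.97704315185547))
```

View pics/wrist5.png

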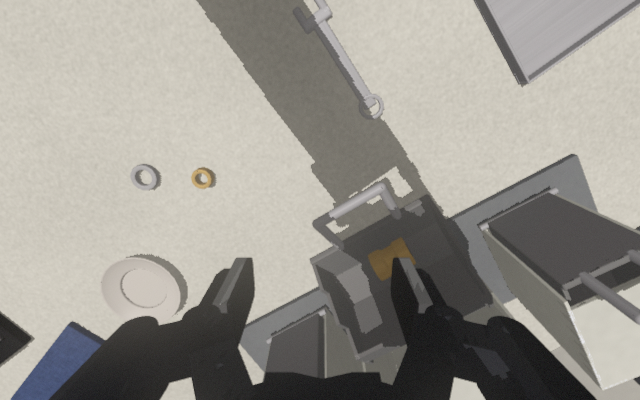

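View pics/top5.png

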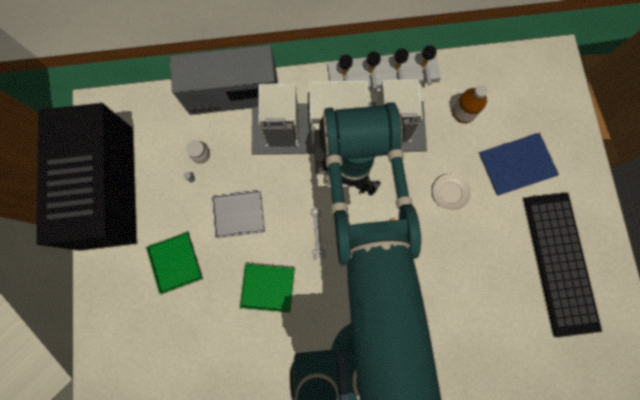

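In the wrist view the coupling is at (392,258), partly behind a finger, and the bin is open with its bar at (357,203). I finish the turn and look again.

```bash
python3 -m creep '[{"grip":6.5,"dp":[0,0,1],"rotation":[-0.12,0,0]},{"grip":6.5,"dp":[0,0,2],"rotation":[-0.24,0,0]},{"grip":6.5,"dp":[0,2,3],"rotation":[-0.36,0,0]},{"grip":6.5,"dp":[0,3,4],"rotation":[-0.48,0,0]},{"grip":6.5,"dp":[0,3,4],"rotation":[-0.57,0,0]}]' 30
python3 -m creep '[{"grip":6.5,"dp":[0,0,0],"rotation":[0,0,0]},{"grip":6.5,"dp":[0,0,0],"rotation":[0,0,0]}]'
python3 - <<'E'
from h import *
from workcell import bot
np.set_printoptions(precision=4,suppress=True)
go((.58,.014,.25),85.5)
for n in("wrist","scene"):
    c=bot.get_calibration(n);p,d=bot.read_camera(n)
    cv2.imwrite(f"pics/{n}6.png",p[:,:,::-1])
    W=cloud(d,c);h=cv2.cvtColor(p,cv2.COLOR_RGB2HSV)
    m=(h[...,1]>110)&(h[...,0]>8)&(h[...,0]<35)&(W[...,0]>.53)&(W[...,0]<.64)&(abs(W[...,1])<.08)&(W[...,2]>.03)
    P=W[m];print(n,len(P), P.size and (np.median(P,0),P.min(0),P.max(0),cv2.minAreaRect((P[:,:2]*1000).astype(np.float32))))
E
```

```text
time: 6.23
tool_pos: [0.504, 0.0113, 0.3104]
tcp_rot: [0.067, 1.568, -0.067]
wrist_force: [-0.1, 0.2, -0.4]
width: 0.761
time: 6.4
tool_pos: [0.5017, 0.0111, 0.3102]
tcp_rot: [0.072, 1.57, -0.072]
wrist_force: [0.4, 0.7, -0.8]
width: 0.761
t 6.4 pos [0.5017 0.0111 0.3102] F [ 0.4  0.7 -0.8] w 6.5
dp cm [6.02 1.01 7.77] rot [-0.013 -0.     0.   ]
wrist 1065 (array([0.5754, 0.0149, 0.1164]), array([ 0.5637, -0.0074,  0.089 ]), array([0.5954, 0.0372, 0.1218]), ((579.7930908203125, 14.644892692565918), (42.8039665222168, 28.748632431030273), 84.80945587158203))
scene 48 (array([0.581 , 0.0101, 0.1198]), array([ 0.5627, -0.0095,  0.0941]), array([0.6238, 0.0323, 0.1758]), ((593.95849609375, 11.763655662536621), (39.40563201904297, 60.01017379760742), 86.02494049072266))
```

View pics/wrist6.png

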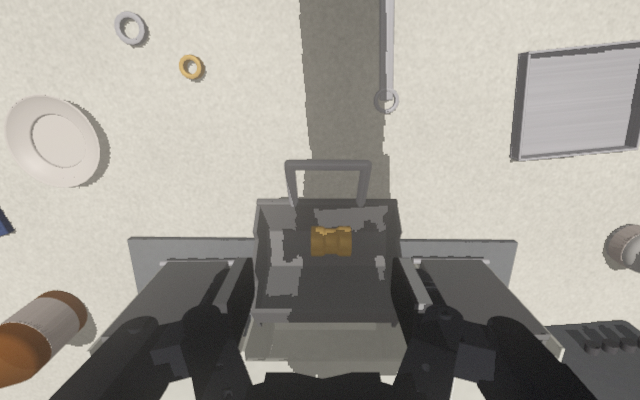

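The coupling is at wrist pixel (331,241), clear of the fingers. The fit gives (0.580, 0.0145), top at 0.121, yaw 85°, and the 43 mm measured length matches the given 44.

```bash
python3 -m creep '[{"grip":6.5,"dp":[1.5,0.2,2],"rotation":[-0.013,0,0]},{"grip":6.5,"dp":[3,0.5,4],"rotation":[-0.013,0,0]},{"grip":6.5,"dp":[4.5,1,6],"rotation":[-0.013,0,0]},{"grip":6.5,"dp":[6,1,7.8],"rotation":[-0.013,0,0]},{"grip":6.5,"dp":[6,1,7.8],"rotation":[-0.013,0,0]}]'
python3 -m creep '[{"grip":6.5,"dp":[0,0,0],"rotation":[0,0,0]}]'
python3 -c "
from h import *
go((.58,.0145,.106),85)"
```

```text
time: 6.92
tool_pos: [0.5804, 0.0142, 0.2466]
tcp_rot: [0.06, 1.574, -0.06]
wrist_force: [-0.3, -0.6, -0.3]
width: 0.76
time: 7.0
tool_pos: [0.5793, 0.0143, 0.249]
tcp_rot: [0.059, 1.573, -0.06]
wrist_force: [-0.8, -0.6, 0.1]
width: 0.762
t 7.0 pos [0.5793 0.0143 0.249 ] F [-0.8 -0.6  0.1] w 6.51
dp cm [14.3   0.03  0.11] rot [ 0.012 -0.003  0.   ]
```

```bash
python3 -m creep '[{"grip":6.5,"dp":[3,0,0],"rotation":[0.01,0,0]},{"grip":6.5,"dp":[6,0,0],"rotation":[0.01,0,0]},{"grip":6.5,"dp":[9,0,0.1],"rotation":[0.01,0,0]},{"grip":6.5,"dp":[11,0,0.1],"rotation":[0.01,0,0]},{"grip":6.5,"dp":[11,0,0.1],"rotation":[0.01,0,0]}]'
python3 - <<'E'
from h import *
from workcell import bot
go((.58,.0145,.106),85)
p,d=bot.read_camera("wrist");cv2.imwrite("pics/w7.png",p[:,:,::-1])
go((.58,.0145,.106),85)
E
```

```text
time: 7.42
tool_pos: [0.5768, 0.0144, 0.1365]
tcp_rot: [0.067, 1.578, -0.067]
wrist_force: [-1.2, 1.0, -0.7]
width: 0.764
t 7.42 pos [0.5768 0.0144 0.1365] F [-1.2  1.  -0.7] w 6.53
dp cm [3.05 0.04 0.34] rot [ 0.002 -0.008  0.001]
t 7.47 pos [0.5787 0.0143 0.1391] F [0.4 0.5 0.4] w 6.51
dp cm [3.3  0.03 0.15] rot [ 0.002 -0.004  0.   ]
```

View pics/w7.png

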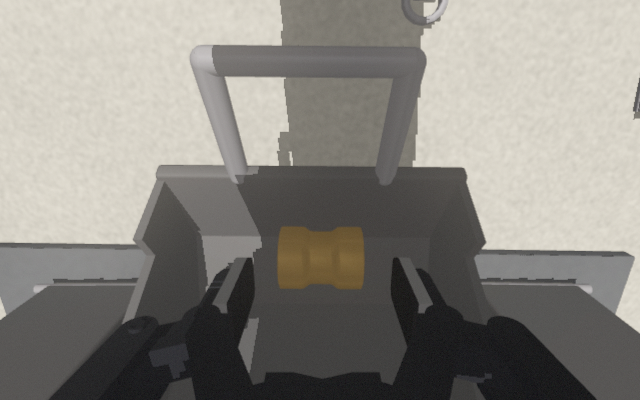

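The coupling is at (320,257), centred between the fingers. I go down and close.

```bash
python3 -m creep '[{"grip":6.5,"dp":[1,0,0.1],"rotation":[0,0,0]},{"grip":6.5,"dp":[2,0,0.1],"rotation":[0,0,0]},{"grip":6.5,"dp":[2.8,0,0.1],"rotation":[0,0,0]},{"grip":6.5,"dp":[3.2,0,0.1],"rotation":[0,0,0]},{"grip":6.5,"dp":[3.2,0,0.1],"rotation":[0,0,0]}]'
python3 -m creep '[{"grip":5.5,"dp":[0,0,0],"rotation":[0,0,0]},{"grip":4.5,"dp":[0,0,0],"rotation":[0,0,0]},{"grip":3.5,"dp":[0,0,0],"rotation":[0,0,0]},{"grip":3.5,"dp":[0,0,0],"rotation":[0,0,0]},{"grip":3.5,"dp":[0,0,0],"rotation":[0,0,0]}]' 50
python3 -c "
from h import *
go((.58,.0145,.106),85)"
```

```text
time: 7.88
tool_pos: [0.5811, 0.0129, 0.1071]
tcp_rot: [0.064, 1.572, -0.068]
wrist_force: [-1.1, -6.1, -1.4]
width: 0.76
time: 8.3
tool_pos: [0.5825, 0.0145, 0.1087]
tcp_rot: [0.066, 1.569, -0.066]
wrist_force: [-0.2, -0.6, 1.4]
width: 0.502
t 8.3 pos [0.5825 0.0145 0.1087] F [-0.2 -0.6  1.4] w 4.29
dp cm [ 0.27 -0.02 -0.25] rot [ 0.004  0.001 -0.   ]
```

The fingers stopped at 42.9 mm (the bar also read about 1 mm small), so the coupling is held. I lift it.

```bash
python3 -m creep '[{"grip":3.5,"dp":[-1.5,0,0],"rotation":[0,0,0]},{"grip":3.5,"dp":[-4,0,0],"rotation":[0,0,0]},{"grip":3.5,"dp":[-7,0,0],"rotation":[0,0,0]},{"grip":3.5,"dp":[-10,0,0],"rotation":[0,0,0]},{"grip":3.5,"dp":[-12,0,0],"rotation":[0,0,0]}]' 50
python3 - <<'E'
from h import *
from workcell import bot
go((.464,.336,.22),90)
p,d=bot.read_camera("wrist");cv2.imwrite("pics/w8.png",p[:,:,::-1])
E
```

```text
time: 8.72
tool_pos: [0.5828, 0.0146, 0.2309]
tcp_rot: [0.066, 1.567, -0.065]
wrist_force: [0.6, -0.1, -1.8]
width: 0.499
t 8.72 pos [0.5828 0.0146 0.2309] F [ 0.6 -0.1 -1.8] w 4.26
dp cm [  1.07  31.04 -14.53] rot [-0.084  0.002 -0.   ]
```

View pics/w8.png

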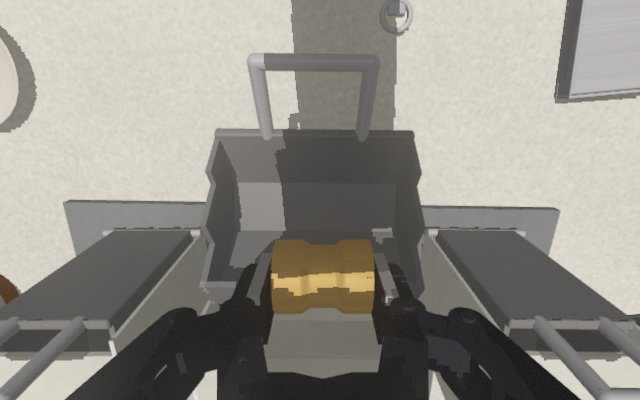

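The coupling is held at (323,276) and the wrist carries about 1.8 N. I go to the tray, backing away from the bins first.

```bash
python3 -m creep '[{"grip":3.5,"dp":[0,1,-3],"rotation":[0,0,0]},{"grip":3.5,"dp":[0,3,-6],"rotation":[0,0,0]},{"grip":3.5,"dp":[0,6,-8.5],"rotation":[0,0,0]},{"grip":3.5,"dp":[0,9,-11],"rotation":[-0.04,0,0]},{"grip":3.5,"dp":[0,12.5,-12],"rotation":[-0.08,0,0]}]' 50
python3 -m creep '[{"grip":3.5,"dp":[0,4,0],"rotation":[0,0,0]},{"grip":3.5,"dp":[0,8,0],"rotation":[0,0,0]},{"grip":3.5,"dp":[0,12,0],"rotation":[0,0,0]},{"grip":3.5,"dp":[0,15,-0.5],"rotation":[0,0,0]},{"grip":3.5,"dp":[0,17,-1],"rotation":[0,0,0]}]' 50
python3 - <<'E'
from h import *
from workcell import bot
np.set_printoptions(precision=4,suppress=True)
go((.464,.336,.1),90)
c=bot.get_calibration("wrist");p,d=bot.read_camera("wrist");cv2.imwrite("pics/w9.png",p[:,:,::-1])
P=cloud(d,c).reshape(-1,3);P=P[(P[:,2]>.012)&(P[:,2]<.03)&(P[:,0]>.35)&(P[:,0]<.58)&(P[:,1]>.22)&(P[:,1]<.45)]
print(len(P),P.min(0),P.max(0))
E
```

```text
time: 9.18
tool_pos: [0.469, 0.149, 0.2263]
tcp_rot: [0.002, 1.575, -0.003]
wrist_force: [0.3, 0.0, -1.9]
width: 0.504
time: 9.6
tool_pos: [0.4625, 0.3219, 0.2267]
tcp_rot: [0.002, 1.572, -0.001]
wrist_force: [0.0, -0.5, -2.5]
width: 0.505
t 9.6 pos [0.4625 0.3219 0.2267] F [ 0.  -0.5 -2.5] w 4.31
dp cm [12.67  1.4   0.17] rot [-0.002 -0.002 -0.   ]
2437 [0.4004 0.2613 0.012 ] [0.5315 0.4122 0.0247]
```

View pics/w9.png

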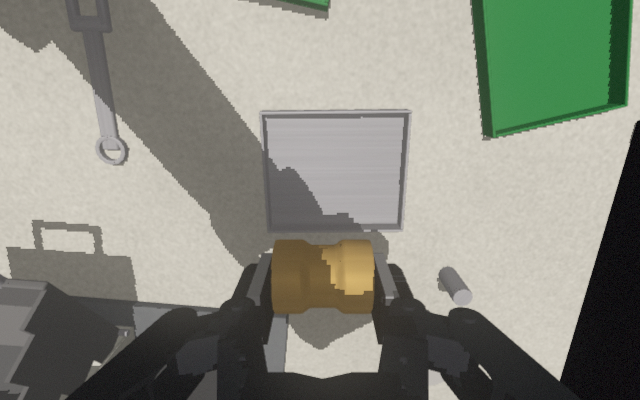

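The steel tray is at (337,172), below and to the side, and its rim spans x 0.400–0.5315 and y 0.261–0.412. That puts its centre at (0.466, 0.337), agreeing with the top view. I descend.

```bash
python3 -m creep '[{"grip":3.5,"dp":[2,1,0.3],"rotation":[0,0,0]},{"grip":3.5,"dp":[5,1.4,0.3],"rotation":[0,0,0]},{"grip":3.5,"dp":[8.5,1.4,0.3],"rotation":[0,0,0]},{"grip":3.5,"dp":[12,1.4,0.3],"rotation":[0,0,0]},{"grip":3.5,"dp":[14,1.4,0.3],"rotation":[0,0,0]}]' 50
python3 -m creep '[{"grip":3.5,"dp":[1,0,0],"rotation":[0,0,0]},{"grip":3.5,"dp":[2,0,0],"rotation":[0,0,0]},{"grip":3.5,"dp":[3,0,0],"rotation":[0,0,0]},{"grip":3.5,"dp":[4,0,0],"rotation":[0,0,0]},{"grip":3.5,"dp":[4,0,0],"rotation":[0,0,0]}]' 50
python3 - <<'E'
from h import *
from workcell import bot
np.set_printoptions(precision=4,suppress=True)
go((.466,.337,.025),90)
p,d=bot.read_camera("scene");cv2.imwrite("pics/s10.png",cv2.resize(p[130:280,300:500,::-1],None,fx=4,fy=4,interpolation=2))
go((.466,.337,.025),90)
E
```

```text
time: 10.07
tool_pos: [0.4633, 0.331, 0.0827]
tcp_rot: [-0.0, 1.577, -0.006]
wrist_force: [-0.1, -1.0, -2.1]
width: 0.5
time: 10.48
tool_pos: [0.4662, 0.3325, 0.0471]
tcp_rot: [0.002, 1.572, -0.004]
wrist_force: [-0.9, 0.6, -2.2]
width: 0.503
t 10.48 pos [0.4662 0.3325 0.0471] F [-0.9  0.6 -2.2] w 4.29
dp cm [ 2.21  0.45 -0.02] rot [-0.004 -0.001  0.001]
t 10.53 pos [0.4666 0.3327 0.048 ] F [-0.2 -0.6 -0.8] w 4.28
dp cm [ 2.3   0.43 -0.06] rot [-0.004 -0.001  0.   ]
```

View pics/s10.png

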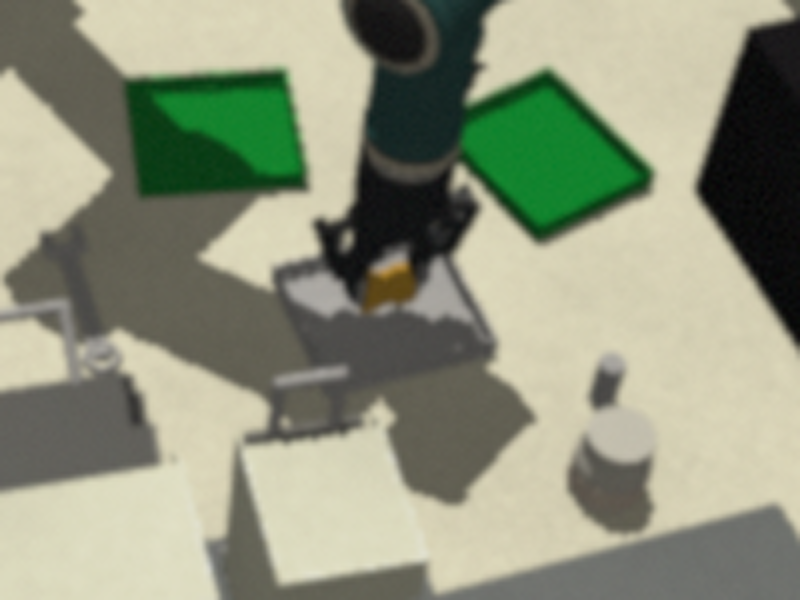

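The coupling hangs at crop (390,285), just above the steel tray. I lower it gently.

```bash
python3 -m creep '[{"grip":3.5,"dp":[0.7,0.3,0],"rotation":[0,0,0]},{"grip":3.5,"dp":[1.2,0.4,0],"rotation":[0,0,0]},{"grip":3.5,"dp":[1.7,0.4,0],"rotation":[0,0,0]},{"grip":3.5,"dp":[1.9,0.4,0],"rotation":[0,0,0]},{"grip":3.5,"dp":[1.9,0.4,0],"rotation":[0,0,0]}]' 50
python3 -m creep '[{"grip":3.5,"dp":[0.2,0,0],"rotation":[0,0,0]},{"grip":3.5,"dp":[0.2,0,0],"rotation":[0,0,0]}]' 50
```

```text
time: 10.95
tool_pos: [0.4662, 0.3366, 0.0286]
tcp_rot: [0.002, 1.572, -0.003]
wrist_force: [0.1, -0.5, -2.1]
width: 0.504
time: 11.12
tool_pos: [0.4667, 0.3369, 0.0271]
tcp_rot: [0.003, 1.571, -0.003]
wrist_force: [0.2, -0.1, -2.4]
width: 0.505
```

```bash
python3 -m creep '[{"grip":3.5,"dp":[0.1,0,0],"rotation":[0,0,0]},{"grip":3.5,"dp":[0.2,0,0],"rotation":[0,0,0]},{"grip":3.5,"dp":[0.3,0,0],"rotation":[0,0,0]},{"grip":3.5,"dp":[0.3,0,0],"rotation":[0,0,0]}]' 50
```

```text
time: 11.45
tool_pos: [0.467, 0.3371, 0.0258]
tcp_rot: [0.003, 1.571, -0.003]
wrist_force: [-3.4, -2.5, 7.5]
width: 0.504
```

The wrist force changed to +7.5 N upward, so the coupling is on the tray floor. I release and rise.

```bash
python3 -m creep '[{"grip":4.5,"dp":[0,0,0],"rotation":[0,0,0]},{"grip":5.2,"dp":[0,0,0],"rotation":[0,0,0]},{"grip":6.2,"dp":[0,0,0],"rotation":[0,0,0]},{"grip":6.2,"dp":[-0.2,0,0],"rotation":[0,0,0]},{"grip":6.2,"dp":[-1,0,0],"rotation":[0,0,0]}]' 30
python3 -m creep '[{"grip":6.2,"dp":[-2,0,0],"rotation":[0,0,0]},{"grip":6.2,"dp":[-5,0,0],"rotation":[0,0,0]},{"grip":6.2,"dp":[-9,0,0],"rotation":[0,0,0]},{"grip":6.2,"dp":[-13,0,0],"rotation":[0,0,0]},{"grip":6.2,"dp":[-16,0,-3],"rotation":[0,0,0]}]' 30
python3 -m creep '[{"grip":6.2,"dp":[0,0,-2],"rotation":[0,0,0]},{"grip":6.2,"dp":[0,0,-4],"rotation":[0,0,0]},{"grip":6.2,"dp":[0,0,-4],"rotation":[0,0,0]},{"grip":6.2,"dp":[0,0,-4],"rotation":[0,0,0]}]'
python3 - <<'E'
from h import *
from workcell import bot
np.set_printoptions(precision=4,suppress=True)
for n in("wrist","scene"):
    c=bot.get_calibration(n);p,d=bot.read_camera(n);cv2.imwrite(f"pics/{n}11.png",p[:,:,::-1])
    W=cloud(d,c);h=cv2.cvtColor(p,cv2.COLOR_RGB2HSV)
    reg=(W[...,0]>.38)&(W[...,0]<.56)&(W[...,1]>.24)&(W[...,1]<.44)
    b=W[reg&(h[...,1]>110)&(h[...,0]>8)&(h[...,0]<35)];print(n,len(b),np.median(b,0),b.min(0),b.max(0))
    r=W[reg&(W[...,2]>.012)&(W[...,2]<.026)&(h[...,1]<100)];print(" rim",r.min(0),r.max(0))
E
```

```text
time: 11.87
tool_pos: [0.4657, 0.3362, 0.0332]
tcp_rot: [0.002, 1.573, -0.004]
wrist_force: [-0.6, 0.5, 0.2]
width: 0.726
time: 12.28
tool_pos: [0.442, 0.3382, 0.1989]
tcp_rot: [0.008, 1.563, -0.001]
wrist_force: [-0.3, 1.4, 0.8]
width: 0.723
time: 12.62
tool_pos: [0.3967, 0.3373, 0.1946]
tcp_rot: [0.003, 1.57, -0.001]
wrist_force: [0.7, -0.2, -0.3]
width: 0.725
wrist 468 [0.4607 0.3379 0.0344] [0.4488 0.3177 0.0175] [0.4765 0.3591 0.0378]
 rim [0.4   0.261 0.012] [0.5315 0.4117 0.0258]
scene 108 [0.4734 0.3333 0.03  ] [0.454  0.3145 0.0104] [0.4839 0.3577 0.0434]
 rim [0.382  0.2599 0.012 ] [0.5335 0.4127 0.026 ]
```

View pics/wrist11.png

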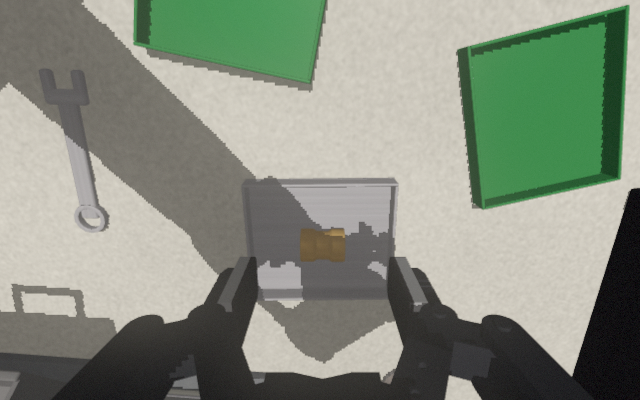

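View pics/scene11.png

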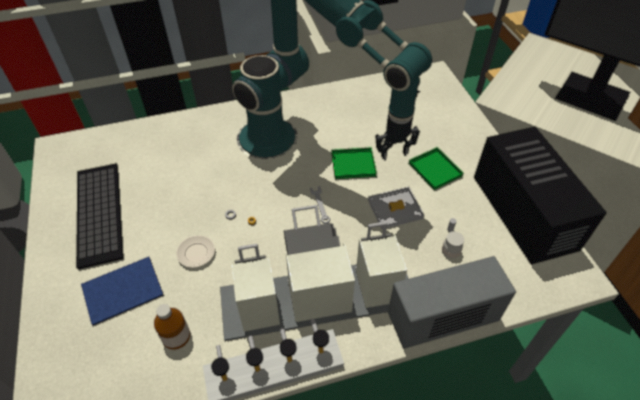

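The coupling lies in the steel tray, at wrist (323,245) and scene (397,205). The tray is flat and the robot is clear.

```bash
python3 -c "
from workcell import bot
print(bot.finish_job())"
```

```text
the job is handed in; nothing more can be done
None
```

I tilted the wide (middle) bin open by its bar and set the coupling down near the middle of the grey steel tray. I handed the job in at about 12.7 s of the 58 s allowed.

- **Bin:** it opened to about 0.94 rad, worked out from the tool's position along the bar's arc. I did not read the joint value itself. The bin was still open in the last scene picture.
- **Coupling:** the last wrist picture puts it at about (0.463, 0.338), with its top 0.038 m above the bench. That gives a centre height of about 0.020 m, lying on its side on the tray floor.
- **Tray:** its centre is at (0.466, 0.336), its rim is where it was before and it stands flat. The robot was 16 cm above it, with the fingers open and no meaningful wrist force.
- **Disagreements:**
  - The scene camera put the coupling about 1 cm off the wrist camera in x, and its depth there is coarse. Both readings are well inside the tray.
  - The fingers read about 1 mm narrow on both the bar and the coupling.
  - While I held the bar, the tool sat about 7 mm higher than planned. The grip still held.

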